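# Let the white ball out of the two-lane dispenser

## Task

A customer at the radio-parts stall wants the white porcelain ball from the dispenser. Push the yellow catch tray sideways as far as it goes, so that it stands under the lane holding the white ball, then press down the red paddle of that lane's rocking lever so that its gate lifts and the ball rolls out into the tray; let go so that the gate closes again. Do not touch either ball, keep the other lane's gate shut, and leave everything else on the table where it is.

Things in the scene. Friction and masses are not known exactly. Their poses are not given: they have to be found in the camera images.
- dispenser: Fixed ball dispenser, wooden base 330 x 200 x 10 mm (x -160 to +170), origin on the table. x = downhill, towards the robot's left (within 0.3 rad); y = towards the robot. Two orange lanes at y +45 (near) and -45 mm (far), 31 mm wide, x -95 to the mouths at +95 mm, falling 0.21 rad to 52 mm above the table; blue walls up to 118 mm high uphill. Lever posts at x -30, y +-82, 122 mm tall.
- lever_near (a joint): Angle of the near lane's rocking lever (rad): 0 = at rest, gate shut; grows to 0.42 (stop) as the paddle goes down and the gate goes up. Pivot at (-30, +72, 110) mm of the dispenser, axis level, across the lane; paddle 100 mm uphill, gate 90 mm downhill of it. A spring returns it: about 2 N on the paddle starts it, 5 N holds it at the stop. The ball passes from about 0.28 rad.
- lever_far (a joint): The same for the far lane's lever, pivot at (-30, -72, 110) mm.
- paddle_near (a point): Middle of the upper face of the near lane's red paddle, a plate 40 x 36 x 8 mm (x, y, z) at the uphill end of the lever; at rest at (-130, +75, 114) mm in the dispenser's frame. At the stop it has sunk 40 mm and moved about 10 mm downhill. Nothing stands under it.
- paddle_far (a point): The same for the far lane's paddle; at rest at (-130, -75, 114) mm.
- gate_near (a point): Middle of the lower edge of the near lane's gate, a red plate 5 x 28 mm, 51 mm tall, hanging across the lane at x = +60 mm of the dispenser; at rest 3 mm above the lane floor.
- gate_far (a point): The same for the far lane's gate.
- tray (a joint): Position (m) of the yellow catch tray on its rails, along the dispenser's y axis: +0.045 (stop) = under the near lane's mouth, -0.045 (stop) = under the far lane's mouth. It starts near 0, under neither. About 1.2 N slides it, and it stays where it is left.
- tray_in (a point): Middle of the tray's inner floor (black rubber), 22 mm above the table. The open tray is 80 mm long (dispenser x +85 to +165) and 56 mm wide outside, 48 mm inside, side walls 4 mm thick, top 43 mm above the table; axes parallel to the dispenser's.
- tray_end (a point): Middle of the top of the tray's tall end block, at dispenser x = +170 mm, 77 mm above the table: block 14 mm (x) by 56 mm (y) by 60 mm tall; its ends, facing along the dispenser's +y and -y, are good to push on.
- white_ball_center (a point): Centre of the white porcelain ball, 25 mm diameter, 15 to 40 g, resting against the gate of one lane (near or far).
- black_ball_center (a point): Centre of the black plastic ball, 25 mm diameter, resting against the gate of the other lane.
- small_coil: Bystander: small red coil former wound with wire, 43 mm across, 52 mm tall, standing beside the far side of the dispenser. Origin under its middle.
- ceramic_discs: Bystander: stack of white ceramic discs (one piece), 44 mm across, 34 mm tall, beside the far side of the dispenser. Origin under its middle.
- small_capacitor: Bystander: small plate capacitor 50 x 36 x 36 mm, downhill of the tray. Origin under its middle.
- big_coil: Bystander: red coil former with steel winding, 124 mm across, 170 mm tall, to the left. Origin under its middle.
- big_capacitor: Bystander: plate capacitor 130 x 80 x 80 mm, on the right. Origin under its middle.
- mug: Bystander: blue mug, 76 mm across, 85 mm tall, to the left. Origin under its middle.
- screwdriver: Bystander: screwdriver lying on the table to the right. Origin under its middle.

How it is judged:
By the outcome, as a careful person would: the job done as asked, in the order asked, and still so for the second after the job is handed in, with the robot touching nothing.
It also fails if it takes over 48 s, if anything falls off the work surface, if the arm or the gripper's body presses on something with over 40 N, if the wrist force passes 120 N, or if a joint passes its speed limit or range.

## Robot

A 6-joint arm with a two-finger parallel gripper is mounted at the origin on the work surface. World frame = base frame: x ahead of the robot, y to its left, z up, the work surface at z = 0. Lengths are in mm, angles in rad, forces in N, time in s.
With the tool pointing down it reaches from about 425 to 950 mm from the base axis. Payload 14.7 kg.
Tool frame: the origin (TCP) lies midway between the tips of the shut fingers; the grasp point (between the pads) lies 19 mm behind it (pinch_z is the distance from the TCP to the grasp point, in mm); z points along the fingers, x is the direction in which the jaws open and shut, and the axes are right-handed (so a half turn about z gives the same grasp; the last joint's range is limited). The gripper opens to 85 mm and grips with 20 to 120 N. Pads are 22 mm wide; open, the fingers measure 114 mm over their backs; the gripper's body (76 mm by 85 mm) begins 54 mm behind the grasp point. The pads swing forward as they close: fully open they stand 13 mm farther back than shut.
Start: joints at [1.302, 0.48, 1.596, -0, 1.065, -0.047], TCP at [142.966, 634.076, 231.297] pointing down, gripper open.
Joint ranges: [-2.75, 2.75], [-0.82, 2.05], [0.23, 2.67], [-1.56, 4.7], [0.09, 2.69], [-2.92, 2.92]. Speed limits (rad/s): [1.89, 1.89, 2.39, 3.01, 3.01, 3.01].

## Interface

Orientations are given as a rotation vector (axis times angle).
In Python, from plant import * gives the robot as it stands.
- The arm moves only by the shell command python3 -m inch 'ROWS' [FORCE]. ROWS is a JSON object of lists of equal length, an entry for each row: "rot": the turn, a rotation vector about the tool's x, y, z in degrees, a list of three; "xyz": the shift along the tool's x, y, z in m, a list of three; "fingers": the closure, from -1 (fully open) to 1 (shut). A call has 1 to 10 rows; each row shifts and turns the commanded pose from where the row before left it, along the tool's axes as they then stand; what a row does not reach is not made up. A row lasts 1/8 s, in which the tool goes at most 62.5 mm and 10.7 degrees, less where a joint would pass 70% of its speed; a pose out of reach is approached as far as the arm can. A call with a gripper value outside its range is refused whole. The fingers move at their own pace and stop on an object; FORCE is the grip in N (left out, the last holds). Time passes only in rows, so rows that do not move let the fingers close. It gives the time, the measured TCP pose, the force and the opening at its end, in the units of the state.
- sense(): the state, without advancing time (a new reading comes with each control period).
- snapshot(name): name is "scene" or "top" or "wrist"; returns the picture (384x512x3 uint8, red, green, blue); there is no depth.
- camera_info(name): a dict with "fx", "fy", "cx", "cy" (pixels), "k1" (the pictures are not rectified: a ray, as slopes to the right and down, at radius r is drawn at 1 + k1 r^2 times it, then the intrinsics apply), "R" (3x3) and "t" (3): a world point X has camera coordinates R X + t. Camera axes: x right, y down, z forward; pixel columns grow to the right and rows downward; lengths in mm; the calibration is good to about 2 mm. A picture is of the moment at which its call begins: read the wrist's pose just before it. camera_info takes no time and is no camera call; for the wrist camera it gives the pose at the moment of the call.
- close_job(): hands the job in, once; it reports no verdict.
The state is a dict: "time_s": time; "joints": joint angles; "dq": joint speeds; "tau": joint torques, N m; "tcp_pos": TCP position; "tool_rot": TCP orientation; "contact_force": force on the tool from outside, world axes, zero at the start; "torque": the same for the moment, N m; "width": finger opening in mm.
Only numpy, scipy, OpenCV 4.12 (cv2) and the standard library are available. Lean on these libraries where they do the work, as an engineer would, in place of code of your own. Each camera call takes 0.05 s, during which the arm holds its last target.

## Working session

There is one attempt and no reset: what is moved stays moved. The work goes in short steps, Python scripts to look and compute and a shell command to move; the robot and the scene stay as the last step left them, time stands still between calls to the robot, and variables do not carry over. Pictures are saved under pics/ and viewed, and the job is handed in when it is done.

```bash
ls; mkdir -p pics; python3 - <<'E'
from plant import *
import cv2,numpy as np
s=sense();print(s)
for n in("scene","top"):
    im=snapshot(n);cv2.imwrite(f"pics/{n}0.png",im[:,:,::-1])
    print(n,camera_info(n))
E
```

```text
pics
{'time_s': 0.0, 'joints': array([ 1.30237721e+00,  4.80880728e-01,  1.59686005e+00, -2.20738292e-06,
        1.06512069e+00, -4.66349841e-02]), 'dq': array([-0.00069073,  0.00128732,  0.00019053,  0.000854  ,  0.00024894,
        0.00160592]), 'tau': array([-4.86313002e-05, -9.50629449e+01, -4.30191529e+01,  7.68204291e-05,
        1.20616957e-02, -3.39005589e-05]), 'tcp_pos': array([142.87237439, 633.67588376, 230.64582614]), 'tool_rot': array([ 2.45304783e+00,  1.96149582e+00, -1.61077725e-03]), 'contact_force': array([ 0.34501285, -0.33902606, -0.26389497]), 'torque': array([0.04011019, 0.01760627, 0.05390727]), 'width': 85.09281070115419}
scene {'fx': 459.9309048745364, 'fy': 459.9309048745364, 'cx': 253.74296646401186, 'cy': 189.18621689226998, 'k1': -0.0503974527025289, 'R': array([[-0.51340532,  0.85799083,  0.01633113],
       [ 0.63045974,  0.3900292 , -0.67111678],
       [-0.58218167, -0.33425881, -0.74117175]]), 't': array([ 265.76906214, -294.30362821, 1790.07315064])}
top {'fx': 374.2919736777667, 'fy': 374.2919736777667, 'cx': 255.61466290082697, 'cy': 187.09292443366783, 'k1': -0.09332806944964583, 'R': array([[-0.01934512, -0.99966562, -0.01715828],
       [-0.99439665,  0.02102139, -0.10360213],
       [ 0.10392818,  0.01505794, -0.99447081]]), 't': array([  59.96928188,  580.88490041, 1203.78878547])}
```

View pics/scene0.png

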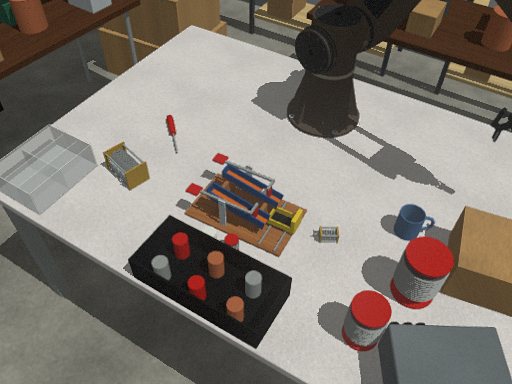

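View pics/top0.png

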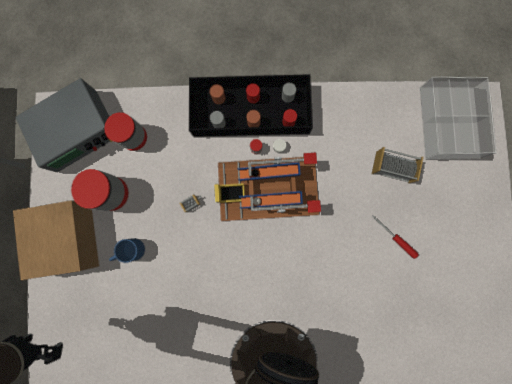

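The scene view shows the dispenser in the middle with the tray centred. In the top view it spans about (218–320, 155–220). I'll enlarge it to tell the balls apart.

```bash
python3 - <<'E'
import cv2
a=cv2.imread("pics/top0.png")[135:235,175:335];cv2.imwrite("pics/topz.png",cv2.resize(a,None,fx=5,fy=5,interpolation=cv2.INTER_CUBIC))
a=cv2.imread("pics/scene0.png")[145:260,175:345];cv2.imwrite("pics/scenez.png",cv2.resize(a,None,fx=4.5,fy=4.5,interpolation=cv2.INTER_CUBIC))
E
```

```text
(no output)
```

View pics/topz.png

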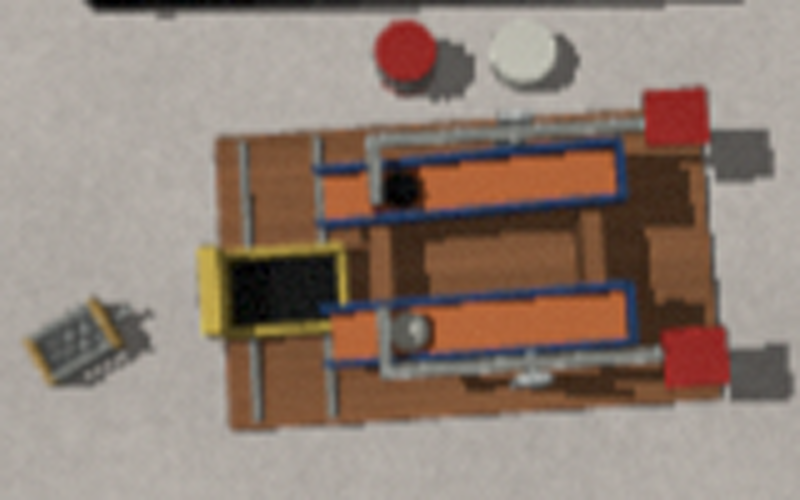

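View pics/scenez.png

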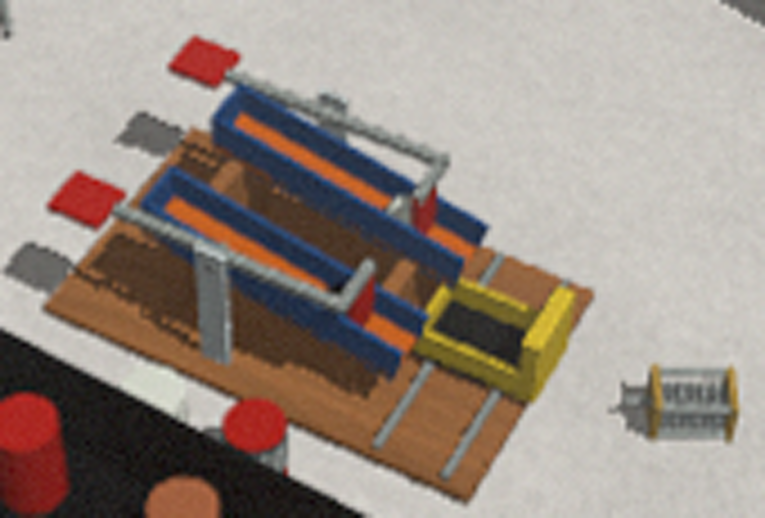

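```bash
cat > h.py <<'E'
import numpy as np,cv2
def und(ci,uv):
    K=np.array([[ci['fx'],0,ci['cx']],[0,ci['fy'],ci['cy']],[0,0,1]])
    return cv2.undistortPoints(np.array(uv,float).reshape(-1,1,2),K,np.array([ci['k1'],0,0,0,0.])).reshape(-1,2)
def ray(ci,uv):
    p=und(ci,uv);R=ci['R'];d=np.c_[p,np.ones(len(p))]@R
    return -R.T@ci['t'],d
def plane(ci,uv,z):
    o,d=ray(ci,uv);return o+d*((z-o[2])/d[:,2])[:,None]
def proj(ci,X):
    K=np.array([[ci['fx'],0,ci['cx']],[0,ci['fy'],ci['cy']],[0,0,1]])
    return cv2.projectPoints(np.array(X,float).reshape(-1,1,3),cv2.Rodrigues(ci['R'])[0],ci['t'],K,np.array([ci['k1'],0,0,0,0.]))[0].reshape(-1,2)
E
python3 - <<'E'
from plant import *
from h import *
T=camera_info("top");S=camera_info("scene")
def blobs(n,box):
    im=cv2.imread(f"pics/{n}0.png");h=cv2.cvtColor(im,cv2.COLOR_BGR2HSV)
    m=(((h[...,0]<8)|(h[...,0]>172))&(h[...,1]>150)&(h[...,2]>90)).astype(np.uint8)
    k,_,st,c=cv2.connectedComponentsWithStats(m)
    for i in range(1,k):
        if st[i,4]>20 and box[0]<c[i,0]<box[2] and box[1]<c[i,1]<box[3]: print(n,st[i],c[i],plane(T if n=="top" else S,[c[i]],114)[0])
blobs("top",(290,145,335,220));blobs("scene",(175,145,260,210))
c=np.array([[217,137],[230,428],[718,398],[708,113]])/5+[175-.4,135-.4]
P=plane(T,c,10)[:,:2];print(P)
for a,b in((1,2),(0,3)): d=P[a]-P[b];print(np.linalg.norm(d),np.arctan2(d[1],d[0]))
# tray end block top outline in topz and near post etc
e=np.array([[197,248],[220,247],[204,337],[226,334]])/5+[174.6,134.6]
print(plane(T,e,77))
E
```

```text
top [304 153  13  12 132] [309.66666667 158.21212121] [ 659.71095387 -122.31522177  114.        ]
top [307 200  14  13 157] [313.45859873 205.92356688] [ 511.65432892 -128.80000033  114.        ]
scene [213 153  15  11  93] [220.12903226 158.19354839] [ 512.71648927 -128.71128071  114.        ]
scene [186 183  17  12 112] [193.86607143 188.88392857] [ 662.36388422 -122.24208827  114.        ]
[[ 672.29246283  174.28578493]
 [ 475.66728867  167.37634098]
 [ 489.01517355 -158.08755842]
 [ 681.45966399 -158.38634897]]
325.7374952961519 1.6117852316979029
332.79841683538604 1.5983456190758587
[[589.20806416 179.89984805  77.        ]
 [589.53386643 165.18536067  77.        ]
 [532.32713158 175.90441931  77.        ]
 [533.95612811 161.88780714  77.        ]]
```

The white ball is in the near lane, at zoomed top view (410,332). The black ball is in the far lane at (402,186), and the tray sits at about +11 mm. So the tray has to go towards the robot. First I'll shut the fingers and turn the tool to line up with the dispenser.

```bash
cat >> h.py <<'E'
O=np.array([580.5,3.0]);ex=np.array([-.0436,.999]);ey=np.array([-.999,-.0436])
def disp(p): d=np.array(p[:2])-O;return np.array([d@ex,d@ey,p[2]])
def st():
    from plant import sense
    from scipy.spatial.transform import Rotation as Ro
    s=sense();M=Ro.from_rotvec(s['tool_rot']).as_matrix()
    print('t',round(s['time_s'],2),'disp',disp(s['tcp_pos']).round(1),'F',s['contact_force'].round(1),'w',round(s['width'],1),'q',s['joints'].round(2))
    print('toolx in disp',(M[:2,0]@ex).round(3),(M[:2,0]@ey).round(3),'tilt z',M[:,2].round(3))
E
python3 -m inch '{"rot":[[0,0,-7.6],[0,0,-7.6]],"xyz":[[0,0,0],[0,0,0]],"fingers":[1,1]}' 40; python3 -c "from h import *;st()"
```

```text
time_s: 0.35
tcp_pos: [142.9, 633.8, 230.9]
tool_rot: [2.167, 2.274, -0.001]
contact_force: [-0.3, 0.0, -0.4]
width: 51.6
t 0.35 disp [649.3 409.6 230.9] F [-0.3  0.  -0.4] w 51.6 q [ 1.3   0.48  1.6   0.    1.07 -0.32]
toolx in disp 1.0 0.004 tilt z [-0.    -0.001 -1.   ]
```

```bash
python3 -m inch '{"rot":[[0,0,0],[0,0,0],[0,0,0],[0,0,0],[0,0,0],[0,0,0],[0,0,0],[0,0,0],[0,0,0],[0,0,0]],"xyz":[[-0.03,0.029,0],[-0.04,0.038,0],[-0.04,0.038,0],[-0.04,0.038,0],[-0.04,0.038,0],[-0.04,0.038,0],[-0.04,0.038,0],[-0.04,0.038,0],[-0.04,0.038,0],[-0.04,0.038,0]],"fingers":[1,1,1,1,1,1,1,1,1,1]}'; python3 -c "from h import *;st()"
```

```text
time_s: 1.6
tcp_pos: [531.6, 259.1, 231.2]
tool_rot: [-2.173, -2.269, 0.0]
contact_force: [0.3, 0.9, 0.6]
width: 0.0
t 1.6 disp [257.9  37.7 231.2] F [0.3 0.9 0.6] w 0.0 q [ 0.4   0.4   1.73  0.    1.01 -1.21]
toolx in disp 1.0 -0.0 tilt z [-0. -0. -1.]
```

```bash
python3 -m inch '{"rot":[[0,0,0],[0,0,0],[0,0,0]],"xyz":[[-0.035,0.035,0],[-0.035,0.035,0],[-0.018,0.016,0]],"fingers":[1,1,1]}'; python3 - <<'E'
from plant import *
from h import *
st()
c=camera_info("wrist");im=snapshot("wrist")[:,:,::-1];cv2.imwrite("pics/w1.png",im);np.save("w1.npy",c,allow_pickle=True)
for p in([170,11,77],[170,-17,77],[170,39,77],[95,45,52],[-160,100,10],[170,100,10],[170,-100,10]):
    X=np.r_[O+p[0]*ex+p[1]*ey,p[2]];print(p,proj(c,X).round(0))
E
```

```text
time_s: 1.98
tcp_pos: [621.8, 174.5, 230.9]
tool_rot: [2.175, 2.267, -0.0]
contact_force: [0.3, 0.3, -0.4]
width: -0.5
t 1.98 disp [169.5 -48.7 230.9] F [ 0.3  0.3 -0.4] w -0.5 q [ 0.23  0.47  1.61 -0.    1.06 -1.39]
toolx in disp 1.0 -0.002 tilt z [-0. -0. -1.]
[170, 11, 77] [[254. 110.]]
[170, -17, 77] [[254. 141.]]
[170, 39, 77] [[254.  77.]]
[95, 45, 52] [[175.  73.]]
[-160, 100, 10] [[-37.  36.]]
[170, 100, 10] [[254.  19.]]
[170, -100, 10] [[254. 203.]]
```

View pics/w1.png

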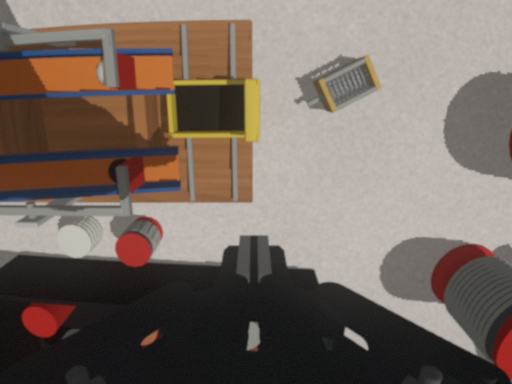

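The wrist view agrees with my dispenser pose. The end block is at pixels x 246–259, y 80–140, against a predicted 77–141. The fingers are clear on its far side, so I'll descend.

```bash
python3 -m inch '{"rot":[[0,0,0],[0,0,0],[0,0,0],[0,0,0],[0,0,0],[0,0,0],[0,0,0]],"xyz":[[0,0,0.02],[0,0,0.035],[0,0,0.04],[0,0,0.035],[0,0,0.03],[0,0,0.016],[0,0,0]],"fingers":[1,1,1,1,1,1,1]}'; python3 -c "from h import *;st()"
python3 -m inch '{"rot":[[0,0,0],[0,0,0],[0,0,0],[0,0,0],[0,0,0],[0,0,0]],"xyz":[[0,-0.008,0],[0,-0.008,0],[0,-0.008,0],[0,-0.008,0],[0,-0.008,0],[0,0,0]],"fingers":[1,1,1,1,1,1]}'; python3 -c "from h import *;st()"
```

```text
time_s: 2.9
tcp_pos: [619.5, 176.6, 54.6]
tool_rot: [-2.172, -2.269, 0.002]
contact_force: [0.4, 0.4, 1.0]
width: 0.0
t 2.9 disp [171.7 -46.6  54.6] F [0.4 0.4 1. ] w 0.0 q [ 0.23  0.68  1.74  0.    0.72 -1.38]
toolx in disp 1.0 0.0 tilt z [-0.002 -0.    -1.   ]
time_s: 3.65
tcp_pos: [579.5, 174.6, 55.3]
tool_rot: [-2.172, -2.269, 0.001]
contact_force: [1.0, 0.3, 0.5]
width: -0.0
t 3.65 disp [171.4  -6.4  55.3] F [1.  0.3 0.5] w -0.0 q [ 0.24  0.64  1.84  0.    0.67 -1.37]
toolx in disp 1.0 0.0 tilt z [-0.001 -0.    -1.   ]
```

```bash
python3 -m inch '{"rot":[[0,0,0],[0,0,0],[0,0,0],[0,0,0]],"xyz":[[0,-0.004,0],[0,-0.004,0],[0,-0.002,0],[0,0,0]],"fingers":[1,1,1,1]}'; python3 - <<'E'
from plant import *
from h import *
st()
for n in("top","scene"):
    cv2.imwrite(f"pics/{n}1.png",snapshot(n)[:,:,::-1])
a=cv2.imread("pics/top1.png")[135:235,175:335];a=cv2.resize(a,None,fx=4,fy=4,interpolation=cv2.INTER_CUBIC)
b=cv2.imread("pics/scene1.png")[145:260,175:345];b=cv2.resize(b,(400,270),interpolation=cv2.INTER_CUBIC)
cv2.imwrite("pics/top1z.png",a);cv2.imwrite("pics/scene1z.png",b)
c=camera_info("wrist");im=snapshot("wrist")[:,:,::-1];cv2.imwrite("pics/w2.png",im)
E
```

```text
time_s: 4.15
tcp_pos: [570.0, 174.2, 55.2]
tool_rot: [-2.172, -2.269, 0.001]
contact_force: [-0.3, 0.1, 0.6]
width: -0.4
t 4.15 disp [171.4   3.   55.2] F [-0.3  0.1  0.6] w -0.4 q [ 0.25  0.63  1.86  0.    0.65 -1.37]
toolx in disp 1.0 -0.0 tilt z [-0.001 -0.    -1.   ]
```

View pics/w2.png

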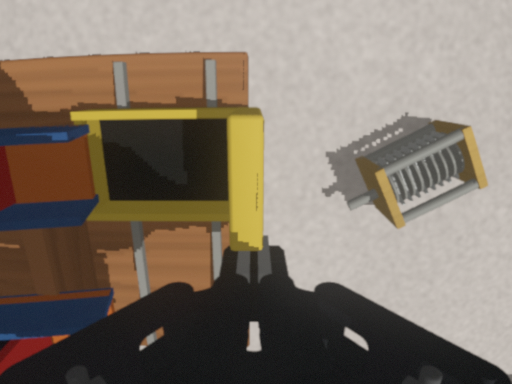

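View pics/scene1z.png

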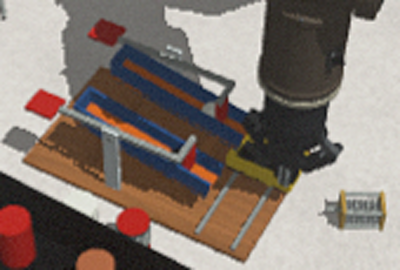

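The tray is moving with the finger on the end block's far end, at wrist pixel (248,245). It hasn't reached the stop yet, so I'll carry on gently.

```bash
python3 -m inch '{"rot":[[0,0,0],[0,0,0],[0,0,0]],"xyz":[[0,-0.002,0],[0,-0.002,0],[0,0,0]],"fingers":[1,1,1]}'; python3 -m inch '{"rot":[[0,0,0],[0,0,0],[0,0,0]],"xyz":[[0,-0.002,0],[0,-0.002,0],[0,0,0]],"fingers":[1,1,1]}'; python3 -c "from h import *;st()"
```

```text
time_s: 4.68
tcp_pos: [567.2, 174.1, 55.4]
tool_rot: [2.172, 2.269, 0.002]
contact_force: [5.4, -0.2, -3.3]
width: 0.1
time_s: 5.05
tcp_pos: [566.8, 174.3, 56.0]
tool_rot: [2.169, 2.266, 0.01]
contact_force: [23.4, -2.4, -15.5]
width: -0.0
t 5.05 disp [171.7   6.2  56. ] F [ 23.4  -2.4 -15.5] w -0.0 q [ 0.25  0.62  1.87 -0.    0.64 -1.37]
toolx in disp 1.0 0.0 tilt z [ 0.008  0.001 -1.   ]
```

It has reached the stop, with the force at 23 N and the position as predicted. Now I'll back off and rise.

```bash
python3 -m inch '{"rot":[[0,0,0],[0,0,0],[0,0,0],[0,0,0],[0,0,0],[0,0,0],[0,0,0],[0,0,0]],"xyz":[[0,0.006,0],[0,0.015,0],[0,0.012,0],[0,0,-0.025],[0,0,-0.04],[0,0,-0.04],[0,0,-0.03],[0,0,0]],"fingers":[1,1,1,1,1,1,1,1]}'; python3 - <<'E'
from plant import *
from h import *
st()
c=camera_info("wrist");im=snapshot("wrist")[:,:,::-1];cv2.imwrite("pics/w3.png",im)
for p in([170,45,77],[170,17,77],[170,73,77]):
    X=np.r_[O+p[0]*ex+p[1]*ey,p[2]];print(p,proj(c,X).round(0))
E
```

```text
time_s: 6.05
tcp_pos: [597.2, 175.7, 192.8]
tool_rot: [2.171, 2.268, 0.006]
contact_force: [-0.0, -0.5, -0.3]
width: 0.3
t 6.05 disp [171.8 -24.2 192.8] F [-0.  -0.5 -0.3] w 0.3 q [ 0.24  0.48  1.71  0.    0.95 -1.38]
toolx in disp 1.0 -0.0 tilt z [ 0.004  0.001 -1.   ]
[170, 45, 77] [[251.  99.]]
[170, 17, 77] [[251. 136.]]
[170, 73, 77] [[251.  61.]]
```

View pics/w3.png

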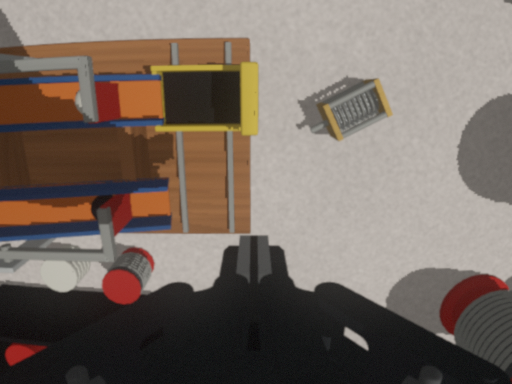

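The tray's end block now spans y 62–135 against a predicted 61–136, so it is under the near lane. Next I'll move above the near paddle.

```bash
python3 -m inch '{"rot":[[0,0,0],[0,0,0],[0,0,0],[0,0,0],[0,0,0],[0,0,0],[0,0,0],[0,0,0],[0,0,0]],"xyz":[[-0.02,-0.006,0],[-0.04,-0.014,0],[-0.045,-0.015,0],[-0.045,-0.015,0],[-0.045,-0.015,0],[-0.045,-0.015,0],[-0.042,-0.014,0],[-0.02,-0.006,0],[0,0,0]],"fingers":[1,1,1,1,1,1,1,1,1]}'; python3 - <<'E'
from plant import *
from h import *
st()
c=camera_info("wrist");im=snapshot("wrist")[:,:,::-1];cv2.imwrite("pics/w4.png",im)
for p in([-130,75,114],[-95,45,92]):
    X=np.r_[O+p[0]*ex+p[1]*ey,p[2]];print(p,proj(c,X).round(0))
cv2.imwrite("pics/top4z.png",cv2.resize(snapshot("top")[135:235,175:335,::-1],None,fx=4,fy=4))
E
```

```text
time_s: 7.22
tcp_pos: [507.1, -132.4, 189.4]
tool_rot: [-2.174, -2.265, 0.002]
contact_force: [0.3, -0.5, -0.2]
width: -0.1
t 7.22 disp [-132.1   79.2  189.4] F [ 0.3 -0.5 -0.2] w -0.1 q [-0.31  0.36  1.93 -0.    0.86 -1.92]
toolx in disp 1.0 -0.003 tilt z [-0.002  0.    -1.   ]
[-130, 75, 114] [[257. 208.]]
[-95, 45, 92] [[300. 233.]]
```

View pics/w4.png

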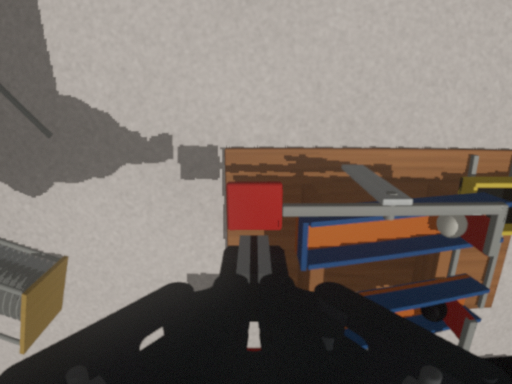

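The wrist view shows the near paddle at (255,206), predicted (257,208), and the white ball at (451,225) behind its gate. The finger is over the paddle, so I'll descend to just above it.

```bash
python3 -m inch '{"rot":[[0,0,0],[0,0,0],[0,0,0],[0,0,0]],"xyz":[[0.001,0.002,0.02],[0.001,0,0.03],[0,0,0.016],[0,0,0]],"fingers":[1,1,1,1]}'; python3 -c "from h import *;st()"; python3 -m inch '{"rot":[[0,0,0],[0,0,0],[0,0,0],[0,0,0]],"xyz":[[0,0,0.005],[0,0,0.006],[0,0,0.006],[0,0,0]],"fingers":[1,1,1,1]}'; python3 -c "from h import *;st()"
```

```text
time_s: 7.82
tcp_pos: [509.8, -127.9, 123.3]
tool_rot: [-2.17, -2.269, 0.002]
contact_force: [-1.2, 0.2, 0.1]
width: 0.0
t 7.83 disp [-127.7   76.3  123.3] F [-1.2  0.2  0.1] w 0.0 q [-0.3   0.45  1.98  0.    0.71 -1.92]
toolx in disp 1.0 0.001 tilt z [-0.002  0.001 -1.   ]
time_s: 8.32
tcp_pos: [510.7, -128.8, 107.2]
tool_rot: [2.173, 2.269, 0.0]
contact_force: [-0.0, -0.5, 2.6]
width: -0.0
t 8.32 disp [-128.6   75.5  107.2] F [-0.  -0.5  2.6] w -0.0 q [-0.3   0.48  1.99 -0.    0.67 -1.92]
toolx in disp 1.0 -0.0 tilt z [ 0. -0. -1.]
```

```bash
python3 -m inch '{"rot":[[0,0,0],[0,0,0],[0,0,0],[0,0,0],[0,0,0],[0,0,0]],"xyz":[[0.001,0,0.008],[0.001,0,0.008],[0.001,0,0.007],[0.001,0,0.006],[0,0,0.002],[0,0,0]],"fingers":[1,1,1,1,1,1]}'; python3 - <<'E'
from plant import *
from h import *
st()
cv2.imwrite("pics/w5.png",snapshot("wrist")[:,:,::-1])
cv2.imwrite("pics/s5z.png",cv2.resize(snapshot("scene")[145:260,175:345,::-1],None,fx=4,fy=4))
E
```

```text
time_s: 9.07
tcp_pos: [509.9, -124.4, 75.9]
tool_rot: [-2.172, -2.269, 0.001]
contact_force: [-0.2, 1.1, 6.7]
width: 0.1
t 9.07 disp [-124.2   76.1   75.9] F [-0.2  1.1  6.7] w 0.1 q [-0.3   0.53  2.02  0.    0.6  -1.91]
toolx in disp 1.0 -0.0 tilt z [-0.001  0.    -1.   ]
```

View pics/w5.png

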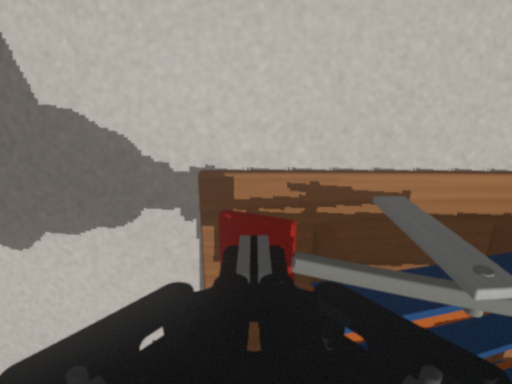

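View pics/s5z.png

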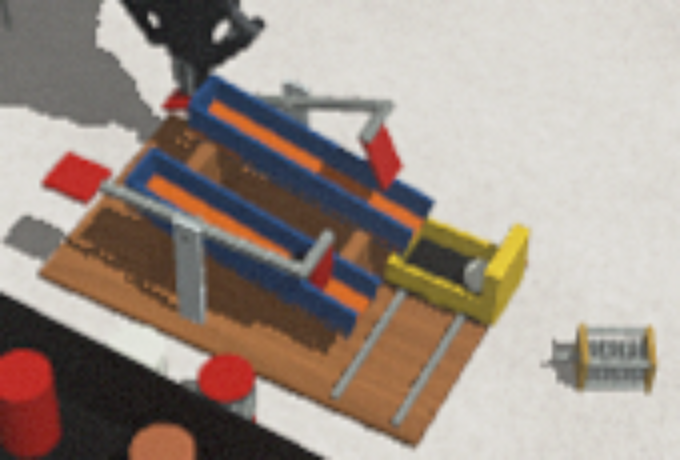

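The ball is already in the tray, at zoomed scene view (475,275), and the gate is lifted. I'll let go, following the paddle up smoothly and then clearing off.

```bash
python3 -m inch '{"rot":[[0,0,0],[0,0,0],[0,0,0],[0,0,0],[0,0,0],[0,0,0],[0,0,0],[0,0,0],[0,0,0]],"xyz":[[-0.001,0,-0.006],[-0.001,0,-0.008],[-0.001,0,-0.009],[-0.001,0,-0.01],[0,0,-0.015],[0,0,-0.03],[0,0,-0.04],[0,0,-0.03],[0,0,0]],"fingers":[1,1,1,1,1,1,1,1,1]}'; python3 - <<'E'
from plant import *
from h import *
st()
cv2.imwrite("pics/t6z.png",cv2.resize(snapshot("top")[135:235,175:335,::-1],None,fx=4,fy=4))
cv2.imwrite("pics/s6z.png",cv2.resize(snapshot("scene")[145:260,175:345,::-1],None,fx=4,fy=4))
E
```

```text
time_s: 10.3
tcp_pos: [511.5, -128.8, 227.1]
tool_rot: [2.17, 2.267, 0.003]
contact_force: [0.5, -0.1, -0.5]
width: 0.2
t 10.3 disp [-128.7   74.6  227.1] F [ 0.5 -0.1 -0.5] w 0.2 q [-0.3   0.31  1.88  0.    0.94 -1.92]
toolx in disp 1.0 -0.0 tilt z [ 0.004 -0.001 -1.   ]
```

View pics/t6z.png

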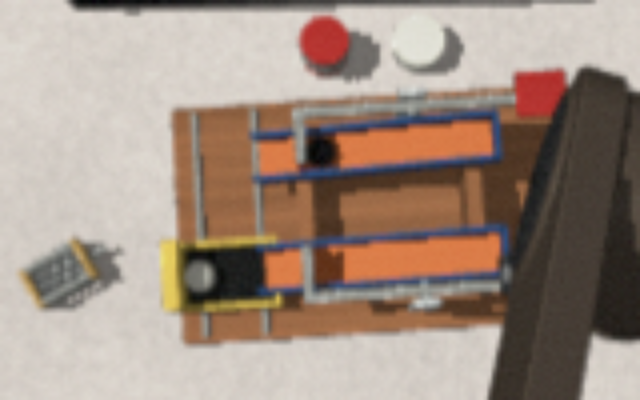

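View pics/s6z.png

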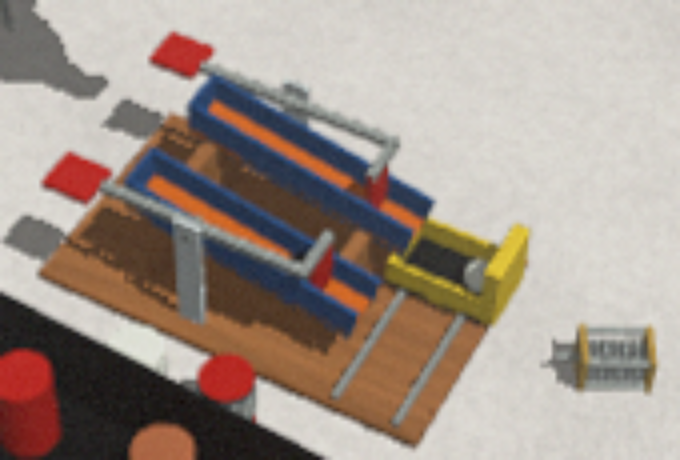

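In the top view the white ball is in the tray at (200,273) and the black ball is still at (320,150). Both gates are down and the coil, discs and capacitor haven't moved. The arm is clear, so I'll hand in.

```bash
python3 -c "
from plant import *
print(close_job())"
```

```text
the job is handed in; nothing more can be done
None
```

The white ball is in the yellow tray, under the near lane, and the job was handed in at about 10.4 s of the 48 s allowed.

- **Tray:** The white ball was in the near lane, so I pushed the tray's end block towards the robot until it hit the stop. The force at the stop was about 23 N, through the fingertips. The wrist picture afterwards put the block within a pixel of where the +45 mm stop should be.
- **Ball:** I pressed the near paddle down to about 76 mm above the table, with about 7 N. The gate lifted and the ball rolled into the tray. I then raised the fingers with the paddle so the lever swung back gently.
- **Last checks:** The final top and scene pictures showed the white ball in the tray, the near gate shut, and the black ball still behind its shut gate. The small coil, ceramic discs and small capacitor had not moved. The arm was clear, at about 227 mm, with no contact force.

I did not take a fresh close look at the bystanders farther away (the mug, big coil, big capacitor and screwdriver). The arm passed well clear of them and I saw no unexpected forces. No check failed or disagreed.

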